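# Feed a portable drive along the fence into a desktop eraser with a push stick

### The job

Wipe the old blue portable drive: pick up the orange push stick by its upright grip and, touching the drive only with the stick and pressing gently, slide the drive up flat against the aluminium fence of the eraser bed, then feed it along the fence, keeping it against the fence, in under the white eraser head until its leading end is at the yellow line. Then put the stick back down on the desk, off the eraser bed, and leave the things around undisturbed.

Things in the scene. Friction and masses are not known exactly. Their poses are not given: they have to be found in the camera images.
- eraser: Fixed desktop drive eraser: flat grey bed 310 long (x -170 to 140), 114 wide (y -100 to 14), 6 thick, on the desk. Origin: at desk height under the fence's inner face; x = feed direction along the fence, y = across the bed to the fence, z up. Aluminium fence: bar 14 wide along the whole bed, inner face at y = 0, top 16 above the bed.
- head_mouth (a point): Middle of the entry of the white eraser head, on the bed's top face; axes as the eraser's. The head bridges the bed for 56 along the feed direction (eraser x 47 to 103). Its opening is 38 high above the bed and 80 wide, from the fence to a 14 thick leg. The head is 84 high above the desk and reaches 44 behind the fence face.
- stop_mark (a point): Point on the thin flat yellow line across the bed (eraser x = 121, 18 past the far side of the head), on the bed's top face, 26 from the fence (half the drive's width). The drive's leading end must finish at this line. There is no stop. Axes as the eraser's.
- drive_centre (a point): Centre of the loose dark blue portable drive, a flat slab 92 (own x) x 52 (own y) x 11 (z), about 160 g, lying on the bed before the head, askew (up to 0.25 rad) and its near corner 8 to 32 off the fence. Own x is along its length, roughly the feed direction. Flush on the fence its centre is 26 from the fence; at the end its centre is 46 short of the line.
- stick_grip (a point): Centre of the upright grip of the loose orange push stick (about 110 g), 58 above its underside. x points along the stick to its nose, z up. Grip: fin 50 long (x), 14 thick (y), 14 to 75 above the underside; pinch it across the 14. Bar below: y +-14, 14 high, x -60 to 90. It starts on the desk on the robot's side of the bed, nose roughly in the feed direction.
- stick_nose (a point): Centre of the stick's pushing face: the bar's square front end, 28 wide, 14 high, 90 ahead of the grip's centre, 7 above the underside; axes as the grip's. On its right (y -21 to -14) a 14 high lip runs from 32 behind the face to 45 ahead of it: an L-shaped nose that takes the drive's trailing end and its side away from the fence.
- gamepad: Black game controller, bystander, about 150 wide and 47 high, on the desk.
- bud_case: White earbud case, bystander, 29 x 60 x 46, beyond the bed.
- sticky_pad: Yellow pad of sticky notes, bystander, 70 x 70 x 22.

How it is judged (in metres and radians):
On the way:
1. the drive is flat against the fence (centre within 4 mm of flush, within 0.06 rad) before its leading end goes under the head (y of drive_centre in the frame of eraser above -0.03 m and angle between the x axis of drive_centre and the x axis of eraser, either way round below 0.06 rad and x of drive_centre in the frame of eraser below 0 m), for 0.2 s.
At the end, for the whole second after the job is handed in: The drive lies flat on the bed under the head, its leading end within 9 mm of the yellow line, its side against the fence (centre within 5 mm of flush, parallel within 0.08 rad), at rest; the stick lies at rest on the desk, touching neither the eraser nor the drive (x of drive_centre in the frame of eraser between 0.066 and 0.084 m and y of drive_centre in the frame of eraser above -0.031 m and angle between the x axis of drive_centre and the x axis of eraser, either way round below 0.08 rad and z of drive_centre in the frame of eraser below 0.016 m and linear speed of drive below 0.01 m/s and contact force between stick and eraser below 0.05 N and contact force between stick and drive below 0.05 N and height (world z) of stick_grip below 0.07 m and linear speed of stick below 0.02 m/s).
It fails at once if the drive is under the head while off the fence (centre more than 7 mm from flush, or more than 0.1 rad askew) (x of drive_centre in the frame of eraser above 0.005 m and (y of drive_centre in the frame of eraser below -0.033 m or angle between the x axis of drive_centre and the x axis of eraser, either way round above 0.1 rad)).
It fails at once if the gripper or arm touches the drive (contact force between any of the fingers, the arm and drive above 0.3 N).
It fails at once if the stick presses the drive with more than 25 N (contact force between stick and drive above 25 N).
It fails at once if a bystander (gamepad, earbud case, sticky notes) is moved more than 30 mm (distance of any of gamepad, bud_case, sticky_pad from where it was at the start of the episode above 0.03 m).
It also fails if it takes over 64 s, if anything falls off the work surface, if the arm or the gripper's body presses on something with over 40 N, if the wrist force passes 120 N, or if a joint passes its speed limit or range.

### The arm

A 7-joint arm with a two-finger parallel gripper is mounted at the origin on a cart in front of the work surface, level with it; the furniture and walls round the work are solid. World frame = base frame: x ahead of the robot, y to its left, z up, the work surface at z = 0. Lengths are in m, angles in degrees, forces in N, time in s.
With the tool pointing down it reaches from about 0.4 to 0.9 m from the base axis. Payload 5.5 kg.
Tool frame: the origin (TCP) lies at the very end of the fingers, on their centre line; the grasp point (between the pads) lies robot.pinch_z behind it (robot.pinch_z is the distance from the TCP to the grasp point, in m); z points along the fingers, y is the line along which they close (so a half turn about z gives the same grasp; the last joint's range is limited). The gripper opens to 85 mm and grips with 20 to 120 N. Pads are 22 mm wide; open, the fingers measure 114 mm over their backs; the gripper's body (76 mm by 85 mm) begins 54 mm behind the grasp point. The pads swing forward as they close: fully open they stand 13 mm farther back than shut.
Start: joints at [-57.571, 28.699, -24.465, 88.831, 12.651, 65.22, -12.049], TCP at [0.194, 0.62, 0.211] pointing down, gripper open.
Joint ranges: [-164.97, 164.97], [-17.58, 116.51], [-87.97, 89.64], [11.32, 138.91], [-80.73, 260.73], [10.89, 115.49], [-147.41, 147.41]. Speed limits (degrees/s): [147.25, 147.25, 180, 180, 180, 180, 180].

### API

Orientations are given as a 3x3 rotation matrix whose columns are the frame's x, y, z axes.
In Python, from workcell import readout, viewer, job_done, robot gives the robot as it stands. The module is installed in compiled form; this text tells all that it offers.
- The arm moves only by the shell command python3 -m crank 'ROWS'. ROWS is a JSON object of lists of equal length, an entry for each row: "offset": the shift along the tool's x, y, z in m, a list of three; "angular": the turn, a rotation vector about the tool's x, y, z in rad, a list of three; "claw": the opening, from 0 (shut) to 1 (fully open). A call has 1 to 10 rows; each row shifts and turns the commanded pose from where the row before left it, along the tool's axes as they then stand; what a row does not reach is not made up. A row lasts 1/10 s, in which the tool goes at most 50 mm and 8.59 degrees, less where a joint would pass 70% of its speed; a pose out of reach is approached as far as the arm can. A call with a gripper value outside its range is refused whole. The fingers move at their own pace and stop on an object; the grip force is fixed at half the most. Time passes only in rows, so rows that do not move let the fingers close. It gives the time, the measured TCP pose, the force, the opening and the grip force at its end, in the units of the state.
- readout.sense(): the state, without advancing time (a new reading comes with each control period).
- viewer.capture(name): name is "scene" or "top" or "wrist"; returns the picture (384x512x3 uint8, red, green, blue); there is no depth.
- viewer.camera_info(name): a dict with "fx", "fy", "cx", "cy" (pixels), "distortion" ([k1, k2, p1, p2, k3] as OpenCV has them; the pictures are not rectified), "rvec" (rotation vector, rad) and "tvec" (3), from world to camera coordinates, as OpenCV has them. Camera axes: x right, y down, z forward; pixel columns grow to the right and rows downward; lengths in m; the calibration is good to about 2 mm. A picture is of the moment at which its call begins: read the wrist's pose just before it. camera_info takes no time and is no camera call; for the wrist camera it gives the pose at the moment of the call.
- job_done(): hands the job in; it is judged then, once.
The state is a dict: "time": time; "joint_pos": joint angles; "joint_velocities": joint speeds; "tau": joint torques, N m; "position": TCP position; "tcp_rot": TCP orientation; "wrist_force": force on the tool from outside, world axes, zero at the start; "wrist_torque": the same for the moment, N m; "gripper_width": finger opening in m; "finger_force": force on a finger pad.
Only numpy, scipy, OpenCV 4.12 (cv2) and the standard library are available. Lean on these libraries where they do the work, as an engineer would, in place of code of your own. Each camera call takes 0.05 s, during which the arm holds its last target. There are 200 camera calls.

## Working session

There is one attempt and no reset: what is moved stays moved. The work goes in short steps, Python scripts to look and compute and a shell command to move; the robot and the scene stay as the last step left them, time stands still between calls to the robot, and variables do not carry over. Pictures are saved under pics/ and viewed, at most 10 in all, crops included, and the job is handed in when it is done.

```bash
mkdir -p pics
python3 - <<'E'
from workcell import readout, viewer, robot
import cv2, numpy as np
s=readout.sense(); print(s['time'],s['position'],np.round(s['tcp_rot'],3),s['gripper_width'],robot.pinch_z)
for n in ("scene","top"):
    p=viewer.capture(n); cv2.imwrite(f'pics/{n}0.png',p[:,:,::-1]); 
    c=viewer.camera_info(n); print(n,c)
E
```

```text
0.0 [0.19365676 0.6197014  0.21004695] [[-0.955  0.298 -0.001]
 [ 0.298  0.955 -0.002]
 [ 0.    -0.002 -1.   ]] 0.08523434701424454 0.0187
scene {'fx': 375.80177725863166, 'fy': 375.80177725863166, 'cx': 254.10631176912767, 'cy': 189.13751378867943, 'distortion': array([-0.12731981,  0.        ,  0.        ,  0.        ,  0.        ]), 'rvec': array([ 0.69383459, -2.41721426,  1.37980793]), 'tvec': array([0.41087583, 0.2889536 , 0.50969133])}
top {'fx': 373.6872265565782, 'fy': 373.6872265565782, 'cx': 252.78319830024893, 'cy': 192.86180232566446, 'distortion': array([0.03517934, 0.        , 0.        , 0.        , 0.        ]), 'rvec': array([ 2.13510057, -2.19722995,  0.15961285]), 'tvec': array([-0.18274124,  0.59657198,  0.85184764])}
```

View pics/top0.png

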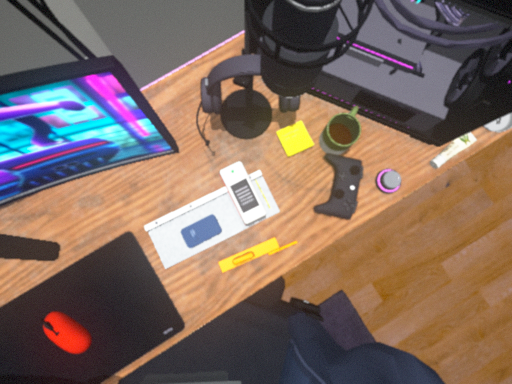

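View pics/scene0.png

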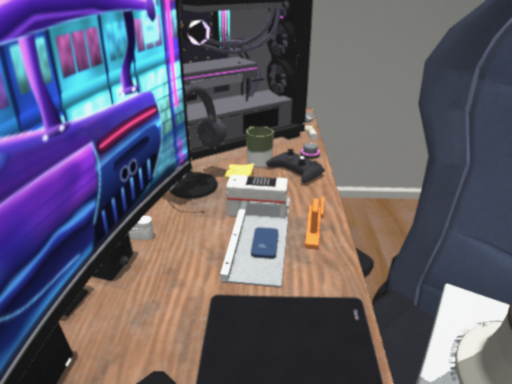

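The top view shows the bed from about (145,225) to (280,200), the drive at (201,231), the head at (242,193) and the stick at (250,255) with its lip tip at (297,242). Next I'll measure these.

```bash
cat > h.py <<'E'
import cv2, numpy as np
def cam(c):
    K=np.array([[c['fx'],0,c['cx']],[0,c['fy'],c['cy']],[0,0,1]]); return K,np.array(c['distortion']),np.array(c['rvec'],float),np.array(c['tvec'],float)
def plane(c,px,z):
    K,d,r,t=cam(c); R=cv2.Rodrigues(r)[0]; C=-R.T@t
    u=cv2.undistortPoints(np.array(px,float).reshape(-1,1,2),K,d).reshape(-1,2)
    D=np.c_[u,np.ones(len(u))]@R
    return (C+D*((z-C[2])/D[:,2])[:,None])[:,:2]
def proj(c,P):
    K,d,r,t=cam(c); return cv2.projectPoints(np.array(P,float).reshape(-1,1,3),r,t,K,d)[0].reshape(-1,2)
def blob(m):
    n,l,st,_=cv2.connectedComponentsWithStats(m.astype(np.uint8)); i=1+np.argmax(st[1:,4]); return l==i
def contour(m):
    return max(cv2.findContours(m.astype(np.uint8),0,1)[0],key=cv2.contourArea).reshape(-1,2)
def rect(P):
    (c,wh,a)=cv2.minAreaRect((P*1000).astype(np.float32)); 
    return np.round(c,1),np.round(wh,1),round(a,2)
E
python3 - <<'E'
from h import *
from workcell import viewer
im=cv2.imread('pics/top0.png'); c=viewer.camera_info('top'); hsv=cv2.cvtColor(im,40)
H,S,V=[hsv[...,i].astype(int) for i in range(3)]
roi=np.zeros(H.shape,bool); roi[155:280,135:305]=1
dr=blob(roi&(H>95)&(H<125)&(S>90)&(V<170)); st=blob(roi&(H>12)&(H<30)&(S>190)&(V>200))
bed=blob(roi&(S<45)&(V>120))
for n,m,z in(('drive',dr,.017),('stick',st,.014),('bed+head',bed,.006)):
    k=contour(m); print(n,m.sum(),rect(plane(c,k,z)))
print(plane(c,[[145,224],[167,265],[283,204],[256,173],[297,242],[219,264],[222,271],[278,239],[256,132],[365,160],[315,210],[295,140]],0.006))
a=im[155:285,130:310]; a=cv2.resize(a,None,fx=4.4,fy=4.4,interpolation=2); cv2.imwrite('pics/crop.png',a)
E
```

```text
drive 11 (array([693.9,  77.3]), array([17. ,  2.5]), 88.67)
stick 172 (array([ 438.7, -175.6]), array([17.8, 64.6]), 21.85)
bed+head 5761 (array([554. , -91.8]), array([159.8, 316.5]), 25.43)
[[ 0.52630251  0.06339618]
 [ 0.4266366   0.01035288]
 [ 0.5655439  -0.27432542]
 [ 0.64495601 -0.21006259]
 [ 0.47165625 -0.30471117]
 [ 0.42485962 -0.11401338]
 [ 0.40811241 -0.12091924]
 [ 0.48024813 -0.2586474 ]
 [ 0.74994428 -0.21331126]
 [ 0.670666   -0.48460446]
 [ 0.54850127 -0.35270982]
 [ 0.72676913 -0.31108043]]
```

View pics/crop.png

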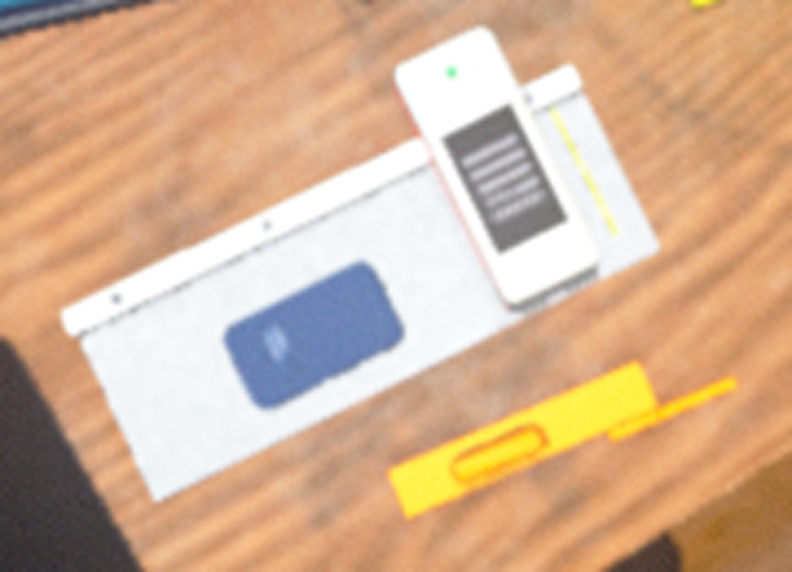

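```bash
cat > meas.py <<'E'
from h import *
def masks(im,roi):
    hsv=cv2.cvtColor(im,40); H,S,V=[hsv[...,i].astype(int) for i in range(3)]
    R=np.zeros(H.shape,bool); x0,y0,x1,y1=roi; R[y0:y1,x0:x1]=1
    return blob(R&(H>95)&(H<130)&(S>80)), blob(R&(H>8)&(H<32)&(S>185)&(V>225))
def fix(k): return k
E
python3 - <<'E'
from meas import *
from workcell import viewer
im=cv2.imread('pics/top0.png'); c=viewer.camera_info('top')
big=cv2.resize(im,None,fx=4,fy=4,interpolation=cv2.INTER_CUBIC)
dr,st=masks(big,(560,680,1200,1120))
f=lambda k:(k+.5)/4-.5
print('drive',dr.sum(),rect(plane(c,f(contour(dr)),.017)))
print('stick',st.sum(),rect(plane(c,f(contour(st)),.014)))
q=lambda L:(np.array(L,float)+.5)/4.4-.5+[130,155]
bc=plane(c,q([[157,500],[660,247]]),.006); print('bed near edge',bc, np.linalg.norm(bc[1]-bc[0]))
u=(bc[1]-bc[0])/np.linalg.norm(bc[1]-bc[0]); n=np.array([-u[1],u[0]]); print('u',u,np.degrees(np.arctan2(u[1],u[0])))
# eraser frame from the near edge: mid = x -15, y -100
O=bc.mean(0)+.015*u+.1*n; print('O',O)
E=lambda P:np.round((P-O)@np.c_[u,n]*1000,1)
print('fence inner base line',E(plane(c,q([[84,336],[270,250],[430,172],[583,93]]),.006)))
print('fence outer top',E(plane(c,q([[62,312],[570,66],[265,208],[420,138]]),.022)))
print('yellow',E(plane(c,q([[553,108],[615,233]]),.006)))
print('head top corners',E(plane(c,q([[397,70],[488,27],[597,262],[515,303]]),.084)))
print('drive',E(np.array(rect(plane(c,f(contour(dr)),.017))[0])/1000))
sb=plane(c,q([[388,468],[408,518],[638,362],[655,402],[735,380],[616,438]]),.014); print('stick bar',sb,E(sb))
fin=plane(c,q([[452,470],[460,483],[545,428],[548,442]]),.075); print('fin',fin,fin.mean(0))
cv2.imwrite('pics/m.png',dr*255+st*128)
np.savez('frame.npz',O=O,u=u,n=n)
E
```

```text
drive 11243 (array([505.5, -72.4]), array([47.9, 87.8]), 25.13)
stick 3324 (array([ 438.3, -175.2]), array([20. , 75.5]), 22.15)
bed near edge [[ 0.41913203  0.01438669]
 [ 0.54909373 -0.26530312]] 0.3084095225056126
u [ 0.42139331 -0.90687799] -65.07741593874155
O [ 0.58112158 -0.09692205]
fence inner base line [[-167.5   -1.5]
 [ -56.1   -4.2]
 [  42.7   -4.6]
 [ 140.    -2.8]]
fence outer top [[-169.2   13.4]
 [ 138.5   11.9]
 [ -47.1   15.7]
 [  46.    12.7]]
yellow [[121.   -2.9]
 [120.2 -81.7]]
head top corners [[ 50.   40.3]
 [102.3  39.7]
 [ 97.7 -94.7]
 [ 50.9 -94.6]]
drive [-54.1 -58.2]
stick bar [[ 0.43252456 -0.11183248]
 [ 0.40558359 -0.12217922]
 [ 0.48554842 -0.24995369]
 [ 0.46354132 -0.25845472]
 [ 0.47419563 -0.30290339]
 [ 0.44474596 -0.23636977]] [[ -49.1 -141. ]
 [ -51.1 -169.8]
 [  98.5 -151.2]
 [  96.9 -174.7]
 [ 141.7 -183.8]
 [  69.  -182.4]]
fin [[ 0.43365299 -0.14870951]
 [ 0.42705169 -0.15261289]
 [ 0.45320507 -0.19650786]
 [ 0.44613128 -0.19782262]] [ 0.44001026 -0.17391322][ WARN:0@0.787] global loadsave.cpp:1063 imwrite_ Unsupported depth image for selected encoder is fallbacked to CV_8U.
```

```bash
python3 -m crank '{"offset":[[0,0,0],[0,0,0],[0,0,0],[0,0,0],[0,0,0],[0,0,0]],"angular":[[0,0,0.1475],[0,0,0.1475],[0,0,0.1475],[0,0,0.1475],[0,0,0.1475],[0,0,0.1475]],"claw":[1,1,1,1,1,1]}'; python3 -m crank '{"offset":[[-0.0444,0.0031,0],[-0.0444,0.0031,0],[-0.0444,0.0031,0],[-0.0444,0.0031,0],[-0.0444,0.0031,0],[-0.0444,0.0031,0],[-0.0444,0.0031,0],[-0.0444,0.0031,0]],"angular":[[0,0,0],[0,0,0],[0,0,0],[0,0,0],[0,0,0],[0,0,0],[0,0,0],[0,0,0]],"claw":[1,1,1,1,1,1,1,1]}'
cat > go.py <<'E'
import sys,numpy as np
from workcell import readout
s=readout.sense(); R=np.array(s['tcp_rot']); p=np.array(s['position'])
F=np.load('frame.npz'); O,u,n=F['O'],F['u'],F['n']
e=(p[:2]-O)@np.c_[u,n]*1000
print('t',s['time'],'p',np.round(p,4),'eraser xy mm',np.round(e,1),'z-axis',np.round(R[:,2],3),'y ang',np.round(np.degrees(np.arctan2(R[1,1],R[0,1])),2),'w',s['gripper_width'],'F',np.round(s['wrist_force'],1),'q',np.round(s['joint_pos']))
if len(sys.argv)>3: print('offset to target',np.round(R.T@(np.array([float(a) for a in sys.argv[1:4]])-p),4))
E
python3 go.py 0.4415 -0.1728 0.15
```

```text
time: 0.7
position: [0.1937, 0.62, 0.2105]
tcp_rot: [[-0.368, 0.93, -0.0], [0.93, 0.368, -0.001], [-0.001, -0.001, -1.0]]
wrist_force: [0.1, -0.4, -0.5]
gripper_width: 0.0853
finger_force: 0.0
time: 1.5
position: [0.3498, 0.2983, 0.2109]
tcp_rot: [[-0.374, 0.928, -0.0], [0.928, 0.374, -0.0], [0.0, -0.0, -1.0]]
wrist_force: [0.3, 0.7, -0.4]
gripper_width: 0.0859
finger_force: 0.0
t 1.5 p [0.3498 0.2983 0.2109] eraser xy mm [-455.9  -43.2] z-axis [-0. -0. -1.] y ang 21.95 w 0.0858590295443972 F [ 0.3  0.7 -0.4] q [-38.   8.  -7. 116.   1.  57. -23.]
offset to target [-0.4713 -0.0911  0.061 ]
```

```bash
python3 -m crank '{"offset":[[-0.0471,-0.0091,0.005],[-0.0471,-0.0091,0.005],[-0.0471,-0.0091,0.005],[-0.0471,-0.0091,0.005],[-0.0471,-0.0091,0.005],[-0.0471,-0.0091,0.005],[-0.0471,-0.0091,0.005],[-0.0471,-0.0091,0.005],[-0.0471,-0.0091,0.005],[-0.0471,-0.0091,0.005]],"angular":[[0,0,0],[0,0,0],[0,0,0],[0,0,0],[0,0,0],[0,0,0],[0,0,0],[0,0,0],[0,0,0],[0,0,0]],"claw":[1,1,1,1,1,1,1,1,1,1]}' | head -2
python3 go.py 0.4415 -0.1728 0.036
python3 - <<'E'
from workcell import viewer
import cv2
c=viewer.camera_info('wrist'); p=viewer.capture('wrist'); cv2.imwrite('pics/w1.png',p[:,:,::-1])
import pickle; pickle.dump(c,open('w1.pkl','wb'))
E
```

```text
time: 2.5
position: [0.4411, -0.1724, 0.1609]
t 2.5 p [ 0.4411 -0.1724  0.1609] eraser xy mm [   9.4 -158.8] z-axis [ 0.  0. -1.] y ang 21.97 w 0.08529904675799002 F [0.5 0.7 0.2] q [  0.  13.  20. 118.  -6.  50.  46.]
offset to target [-0.0005  0.0002  0.1249]
```

View pics/w1.png

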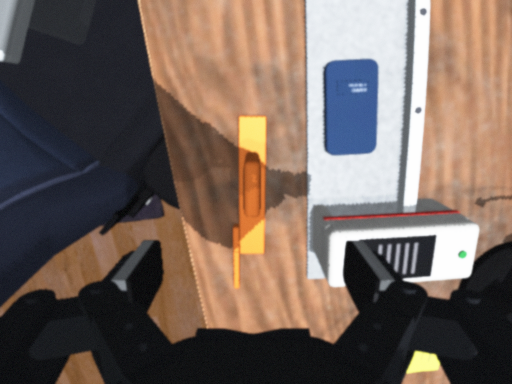

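The wrist view shows the stick bar at (238–267, 116–254), the drive at (325–377, 60–154), the fence's inner face from about (410,0) to (402,205), and the bed's near edge at column 307.

```bash
cat > w.py <<'E'
from h import *
def look(im,c,F=None):
    hsv=cv2.cvtColor(im,40); H,S,V=[hsv[...,i].astype(int) for i in range(3)]
    k=contour(blob((H>100)&(H<125)&(S>110)&(V>60))&1); (ctr,wh,a)=cv2.minAreaRect((plane(c,k,.017)*1000).astype(np.float32))
    return np.array(ctr)/1000,wh,a
E
python3 - <<'E'
from w import *
import pickle
c=pickle.load(open('w1.pkl','rb')); im=cv2.imread('pics/w1.png')
g=cv2.cvtColor(im,6).astype(int)
for r in (20,100,180): 
    d=g[r,380:440]; print(r,d.tolist())
print('bed rows', [ (r,300+int(np.argmax(np.abs(np.diff(im[r,300:316,2].astype(int)-im[r,300:316,0])))) ) for r in (20,80,140,240)])
print('drive',look(im,c))
sb=plane(c,[[239,116],[267,116],[238,254],[266,254]],.014); print(sb); v=sb[2:].mean(0)-sb[:2].mean(0)
L=np.linalg.norm(v); v/=L; print('stick',L,np.degrees(np.arctan2(v[1],v[0])),'grip',sb[:2].mean(0)+.06*v,sb[2:].mean(0)-.09*v)
print('fin',plane(c,[[254,185]],.075))
E
```

```text
20 [235, 235, 234, 233, 236, 237, 237, 238, 239, 241, 241, 240, 241, 239, 238, 237, 236, 235, 235, 233, 232, 233, 232, 231, 230, 219, 197, 163, 122, 105, 98, 100, 102, 114, 147, 216, 248, 253, 254, 254, 254, 254, 254, 254, 254, 254, 254, 253, 250, 224, 174, 155, 159, 162, 166, 169, 171, 174, 174, 175]
100 [230, 230, 230, 231, 230, 231, 230, 230, 231, 231, 232, 232, 234, 233, 233, 234, 235, 235, 235, 233, 230, 223, 209, 175, 136, 106, 101, 99, 101, 102, 126, 195, 246, 253, 254, 254, 254, 254, 254, 254, 254, 254, 254, 253, 248, 221, 174, 155, 153, 144, 141, 137, 138, 139, 142, 143, 146, 149, 153, 158]
180 [235, 233, 235, 234, 234, 232, 231, 228, 227, 226, 228, 230, 231, 232, 232, 228, 218, 194, 154, 119, 104, 102, 102, 108, 129, 193, 243, 253, 254, 254, 254, 254, 254, 254, 254, 254, 254, 252, 237, 193, 160, 155, 153, 154, 153, 151, 157, 159, 163, 168, 174, 177, 181, 179, 176, 174, 165, 161, 156, 152]
bed rows [(20, 304), (80, 305), (140, 306), (240, 306)]
drive (array([ 0.50333234, -0.07426114]), (50.67621994018555, 88.7562255859375), 25.703907012939453)
[[ 0.40539326 -0.1228167 ]
 [ 0.43092269 -0.11252963]
 [ 0.45853491 -0.26242578]
 [ 0.48746109 -0.25077766]]
stick 0.14936054495096804 -68.45909277533147 grip [ 0.4401879 -0.1734825] [ 0.43995311 -0.17288771]
fin [[ 0.43915222 -0.1678174 ]]
```

Run:
```python
from w import *
import pickle
c=pickle.load(open('w1.pkl','rb'))
a=plane(c,[[414.7,20],[410.9,100],[404.9,180]],.022); b=plane(c,[[429.6,20],[425.5,100],[419,180]],.022); nb=plane(c,[[305.5,20],[306.5,140],[307.5,240]],.006)
F=np.load('frame.npz'); O,u,n=F['O'],F['u'],F['n']
E=lambda P:np.round((P-O)@np.c_[u,n]*1000,1)
for x in(a,b,nb): v=x[-1]-x[0]; print(E(x),np.degrees(np.arctan2(v[1],v[0])))
print(E(look(cv2.imread('pics/w1.png'),c)[0]))
# red line at head entry (z~.05?) and bed
```

```text
[[-131.7   -2.7]
 [ -59.    -3. ]
 [  20.7   -3.5]] -65.38131624655088
[[-131.8   11.9]
 [ -58.7   11.9]
 [  21.5   11.8]] -65.1458628595733
[[-137.3 -102. ]
 [ -22.8 -102.8]
 [  89.3 -102.1]] -65.11747015155505
[-53.3 -61. ]
```

```bash
python3 -m crank '{"offset":[[0.0005,-0.001,0.025],[0,0,0.03],[0,0,0.03],[0,0,0.025],[0,0,0.014],[0,0,0],[0,0,0]],"angular":[[0,0,0],[0,0,0],[0,0,0],[0,0,0],[0,0,0],[0,0,0],[0,0,0]],"claw":[1,1,1,1,1,1,1]}' | head -2
python3 -m crank '{"offset":[[0,0,0],[0,0,0],[0,0,0],[0,0,0],[0,0,0],[0,0,0],[0,0,0],[0,0,0]],"angular":[[0,0,0],[0,0,0],[0,0,0],[0,0,0],[0,0,0],[0,0,0],[0,0,0],[0,0,0]],"claw":[0,0,0,0,0,0,0,0]}'; python3 go.py
```

```text
time: 3.25
position: [0.4398, -0.1704, 0.0371]
time: 4.05
position: [0.4401, -0.1706, 0.0375]
tcp_rot: [[-0.373, 0.928, 0.0], [0.928, 0.373, 0.0], [0.0, 0.0, -1.0]]
wrist_force: [-1.3, 1.2, 5.1]
gripper_width: 0.0129
finger_force: 59.0
t 4.05 p [ 0.4401 -0.1706  0.0375] eraser xy mm [   7.4 -158.9] z-axis [ 0.  0. -1.] y ang 21.93 w 0.012866839975276932 F [-1.3  1.2  5.1] q [  4.  25.  17. 122. -13.  34.  51.]
```

```bash
python3 -m crank '{"offset":[[0,0,-0.015],[0,0,-0.02],[0.01,0,0],[0.04,0,0],[0.04,0,0],[0.04,0,0],[0.04,0,0],[0.03,0,0],[0,0,0]],"angular":[[0,0,0],[0,0,0],[0,0,-0.052],[0,0,0],[0,0,0],[0,0,0],[0,0,0],[0,0,0],[0,0,0]],"claw":[0,0,0,0,0,0,0,0,0]}'
cat > go2.py <<'E'
import sys,numpy as np
from workcell import readout
s=readout.sense(); R=np.array(s['tcp_rot']); p=np.array(s['position'])
a=np.radians(-65.1); u=np.array([np.cos(a),np.sin(a)]); n=np.array([-u[1],u[0]]); O=np.array([0.5811,-0.0969])-.0015*n
e=(p[:2]-O)@np.c_[u,n]*1000
print('t',round(s['time'],2),'z',round(p[2],4),'exy',np.round(e,1),'yaw err',np.round(np.degrees(np.arctan2(R[1,1],R[0,1]))-24.9,2),'w',round(s['gripper_width'],4),'F eraser',np.round(np.array(s['wrist_force'])[:2]@np.c_[u,n],1),round(s['wrist_force'][2],1))
if len(sys.argv)>3:
    x,y,z=[float(v)/1000 for v in sys.argv[1:4]]; print('offset',np.round(R.T@(np.r_[O+x*u+y*n,z]-p),4))
E
python3 go2.py -198 -74.5 70
python3 - <<'E'
from workcell import viewer
import cv2,pickle
for n in('wrist','top'):
    c=viewer.camera_info(n); p=viewer.capture(n); cv2.imwrite(f'pics/{n}2.png',p[:,:,::-1]); pickle.dump(c,open(n+'2.pkl','wb'))
E
```

```text
time: 4.95
position: [0.3528, 0.0145, 0.0712]
tcp_rot: [[-0.429, 0.903, -0.003], [0.903, 0.429, 0.001], [0.002, -0.002, -1.0]]
wrist_force: [0.6, -0.1, -0.5]
gripper_width: 0.0125
finger_force: 58.8
t 4.95 z 0.0712 exy [-197.2 -158.6] yaw err 0.51 w 0.0125 F eraser [0.3 0.5] -0.5
offset [0.0001 0.0841 0.001 ]
```

View pics/wrist2.png

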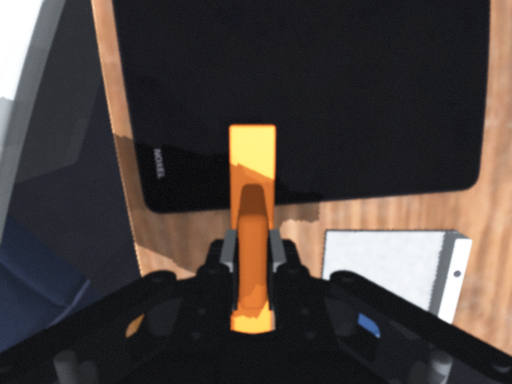

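The held stick is straight in the gripper, with its tail edge at row 125 and columns 230–275. I'll look at the top view too.

Run:
```python
from h import *
import pickle
c=pickle.load(open('wrist2.pkl','rb'))
t=plane(c,[[230,125],[275,125]],.0477).mean(0)
p=np.array([0.3528,0.0145]); a=np.radians(-65.1+.5); u=np.array([np.cos(a),np.sin(a)])
print('tail rel tcp along,across',(t-p)@u,(t-p)@[-u[1],u[0]])
im=cv2.imread('pics/top2.png')[155:285,130:310]; cv2.imwrite('pics/top2c.png',cv2.resize(im,None,fx=4.4,fy=4.4,interpolation=2))
```

```text
tail rel tcp along,across -0.05802995657855435 -0.001315682327311031
```

View pics/top2c.png

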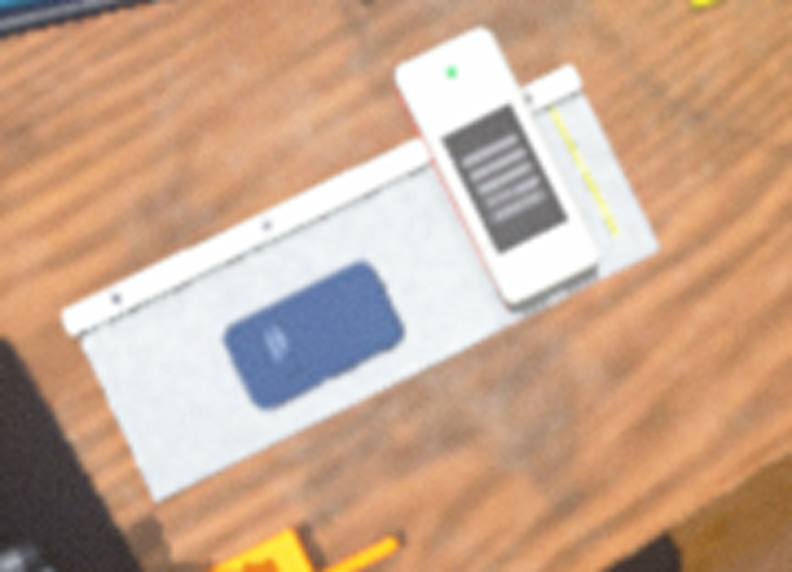

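```bash
python3 -m crank '{"offset":[[0,0.03,0],[0,0.03,0],[0,0.022,0],[0,0,0.01],[0,0,0.008],[0,0,0.006],[0,0,0]],"angular":[[0,0,0.009],[0,0,0],[0,0,0],[0,0,0],[0,0,0],[0,0,0],[0,0,0]],"claw":[0,0,0,0,0,0,0]}' >/dev/null
python3 go2.py -198 -76.5 45
python3 - <<'E'
from workcell import viewer
import cv2,pickle
p=viewer.capture('top'); cv2.imwrite('pics/top3.png',p[:,:,::-1]); im=p[155:285,130:310,::-1]; cv2.imwrite('pics/top3c.png',cv2.resize(im,None,fx=4.4,fy=4.4,interpolation=2))
E
```

```text
t 5.75 z 0.0471 exy [-192.1  -76.6] yaw err -0.52 w 0.0127 F eraser [-1.  -0.4] 2.9
offset [0.0059 0.     0.0021]
```

View pics/top3c.png

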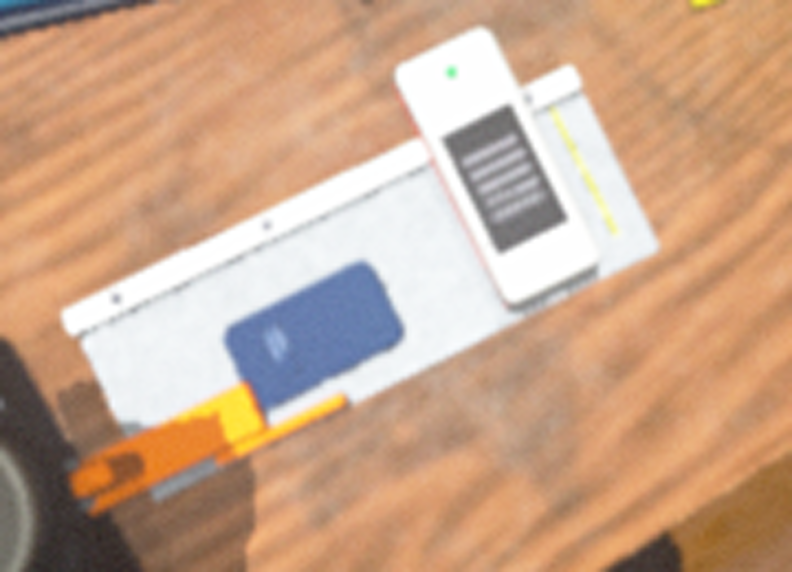

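```bash
python3 -m crank '{"offset":[[0,0,0.0015],[-0.001,0.003,0],[-0.001,0.003,0],[-0.001,0.003,0],[-0.001,0.003,0],[-0.001,0.003,0],[-0.001,0.003,0],[-0.001,0.003,0],[-0.001,0.003,0],[0,0,0]],"angular":[[0,0,-0.009],[0,0,0],[0,0,0],[0,0,0],[0,0,0],[0,0,0],[0,0,0],[0,0,0],[0,0,0],[0,0,0]],"claw":[0,0,0,0,0,0,0,0,0,0]}' >/dev/null
cat > snap.py <<'E'
import sys
from meas import *
from workcell import viewer
p=viewer.capture('top')[:,:,::-1].copy(); c=viewer.camera_info('top'); cv2.imwrite(f'pics/{sys.argv[1]}.png',p)
im=p[155:285,130:310]; cv2.imwrite(f'pics/{sys.argv[1]}c.png',cv2.resize(im,None,fx=4.4,fy=4.4,interpolation=2))
big=cv2.resize(p,None,fx=4,fy=4,interpolation=cv2.INTER_CUBIC); dr,st=masks(big,(560,680,1200,1120))
P=plane(c,(contour(dr)+.5)/4-.5,.017); F=np.load('frame.npz'); Q=(P-F['O'])@np.c_[F['u'],F['n']]; print('drive (er. frame, top cam)',rect(Q))
E
python3 go2.py; python3 snap.py top4
```

```text
t 6.8 z 0.0466 exy [-184.5  -52.5] yaw err -0.01 w 0.0126 F eraser [-3.6 -3.7] 7.5
drive (er. frame, top cam) (array([-52.6, -58.2]), array([85.4, 48.2]), 0.44)
```

View pics/top4c.png

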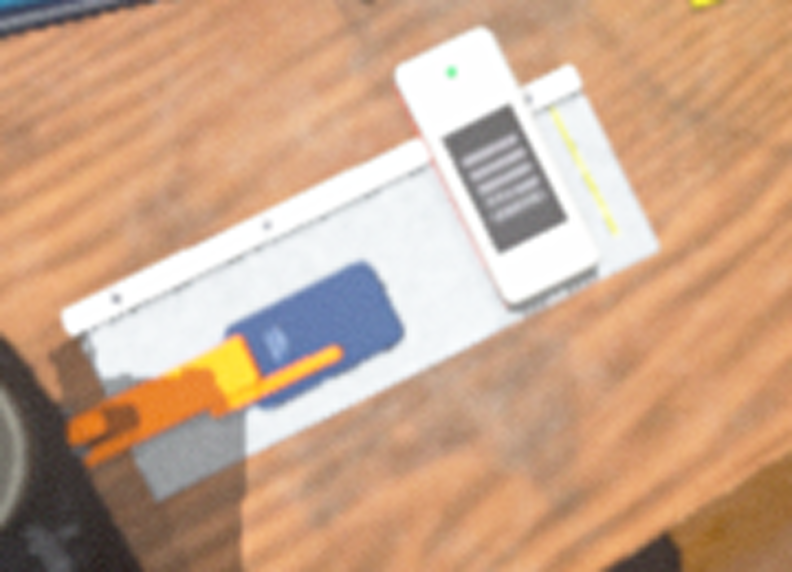

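The stick rode over the drive. Its nose probably landed on the drive's edge and pitched up in the grip. I'll put it on the desk to square it up and grip it again.

```bash
python3 -m crank '{"offset":[[0,0,-0.02],[0,0,-0.02],[-0.005,-0.035,0],[-0.03,-0.035,0],[-0.03,-0.035,0],[-0.025,-0.005,0],[0,0,0.01],[0,0,0.02],[0,0,0.008],[0,0,0]],"angular":[[0,0,0],[0,0,0],[0,0,0],[0,0,0],[0,0,0],[0,0,0],[0,0,0],[0,0,0],[0,0,0],[0,0,0]],"claw":[0,0,0,0,0,0,0,0,0,0]}' >/dev/null
python3 go2.py -95 -160 37; python3 snap.py top5
```

```text
t 7.85 z 0.0474 exy [ -95.2 -162.2] yaw err 0.06 w 0.0129 F eraser [ 0.2 -1.3] -1.5
offset [-0.0002  0.0022  0.0104]
drive (er. frame, top cam) (array([-53.9, -58.3]), array([88. , 48.2]), 0.45)
```

```bash
python3 -m crank '{"offset":[[0,0,0.003],[0,0,0.003],[0,0,0.002],[0,0,0.002],[0,0,0],[0,0,0],[0,0,0]],"angular":[[0,0,0],[0,0,0],[0,0,0],[0,0,0],[0,0,0],[0,0,0],[0,0,0]],"claw":[0,0,0,0,0,0,0]}' >/dev/null; python3 go2.py
python3 -m crank '{"offset":[[0,0,0],[0,0,0],[0,0,0],[0,0,0],[0,0,0],[0,0,0]],"angular":[[0,0,0],[0,0,0],[0,0,0],[0,0,0],[0,0,0],[0,0,0]],"claw":[0.7,0.7,0.7,0.7,0.7,0.7]}' >/dev/null; python3 go2.py
python3 -m crank '{"offset":[[0,0,0],[0,0,0],[0,0,0],[0,0,0],[0,0,0],[0,0,0],[0,0,0]],"angular":[[0,0,0],[0,0,0],[0,0,0],[0,0,0],[0,0,0],[0,0,0],[0,0,0]],"claw":[0,0,0,0,0,0,0]}' >/dev/null; python3 go2.py
```

```text
t 8.6 z 0.0398 exy [ -92.4 -159.9] yaw err -0.01 w 0.0124 F eraser [ 2.8 -2.8] 11.5
t 9.2 z 0.0385 exy [ -94.2 -161. ] yaw err 0.03 w 0.0599 F eraser [-1.1 -0.5] 0.3
t 9.9 z 0.0387 exy [ -94.  -160.7] yaw err 0.03 w 0.0125 F eraser [0.  0.8] 1.5
```

```bash
python3 snap.py top6
python3 - <<'E'
from h import *
from workcell import viewer
import pickle
c=viewer.camera_info('wrist'); p=viewer.capture('wrist'); s=viewer.capture('scene')
cs=viewer.camera_info('scene'); q=proj(cs,[[0.44,-0.08,0.03]])[0].astype(int); print(q)
s=s[q[1]-75:q[1]+75,q[0]-100:q[0]+100]
a=cv2.resize(s,None,fx=4,fy=4,interpolation=2); cv2.imwrite('pics/c6.png',a[:,:,::-1])
cv2.imwrite('pics/w6.png',p[:,:,::-1]); pickle.dump(c,open('w6.pkl','wb'))
E
```

```text
drive (er. frame, top cam) (array([-53.8, -58.4]), array([88.2, 48.2]), 0.21)
[293 243]
```

View pics/c6.png

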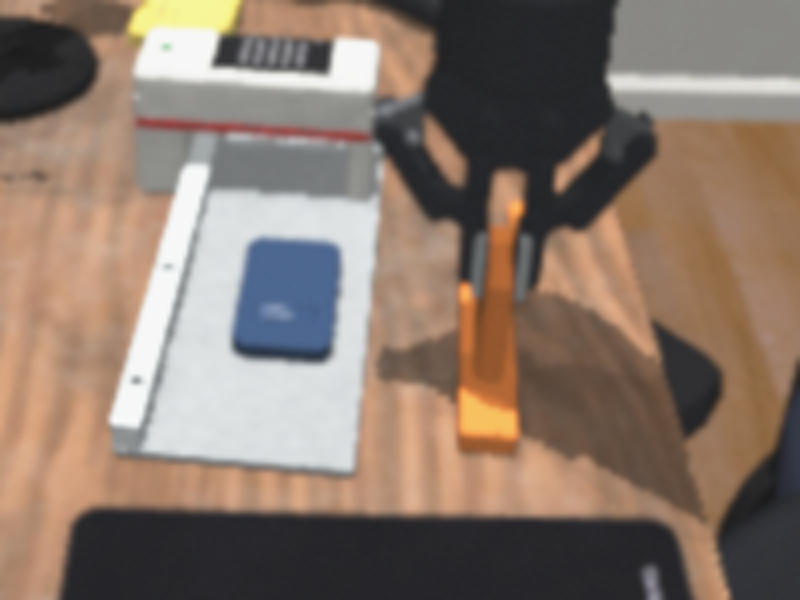

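The stick sits flat on the desk and is re-gripped at (490,350). The drive hasn't moved. Next I'll measure the tail and lip tip by mask.

Run:
```python
from h import *
import pickle
from workcell import viewer
c=pickle.load(open('w6.pkl','rb')); im=cv2.imread('pics/w6.png'); hsv=cv2.cvtColor(im,40).astype(int)
F=np.load('frame.npz'); a=np.radians(-65.1); u=np.array([np.cos(a),np.sin(a)]); n=np.array([-u[1],u[0]]); O=np.array([0.5811,-0.0969])-.0015*n
E=lambda P:np.round((P-O)@np.c_[u,n]*1000,1)
m=blob((hsv[...,0]>5)&(hsv[...,0]<32)&(hsv[...,1]>190)&(hsv[...,2]>120))
for col in range(225,285,8):
    r=np.where(m[:,col])[0]
    if len(r): print(col,r[0],E(plane(c,[[col,r[0]]],.014)))
im=cv2.imread('pics/top6.png'); c=viewer.camera_info('top'); hsv=cv2.cvtColor(im,40).astype(int)
m=blob((hsv[...,0]>5)&(hsv[...,0]<32)&(hsv[...,1]>180)&(hsv[...,2]>200)&(np.add.outer(np.arange(384),0*np.arange(512))>215))
Q=E(plane(c,contour(m),.014)); print(m.sum()); i=np.argsort(Q[:,0]); print(Q[i[::max(1,len(i)//30)]].tolist())
```

```text
233 162 [[-129.4 -174. ]]
241 169 [[-125.  -169.1]]
249 179 [[-118.6 -164.1]]
257 179 [[-118.6 -159.1]]
265 181 [[-117.4 -154.1]]
273 183 [[-116.1 -149.1]]
389
[[-82.1, -149.1], [-77.9, -151.3], [-75.9, -147.0], [-73.8, -148.1], [-72.5, -161.8], [-71.3, -170.2], [-68.5, -148.2], [-65.4, -147.1], [-64.0, -166.1], [-63.0, -164.0], [-59.7, -173.5], [-53.4, -171.5], [-48.1, -171.5], [-44.2, -152.6], [-40.7, -172.6], [-35.7, -151.6], [-34.6, -154.7], [-30.2, -172.7], [-26.2, -148.4], [-20.9, -148.5], [-15.6, -148.5], [-11.3, -150.7], [-6.8, -179.2], [-2.8, -149.7], [-0.7, -150.7], [0.4, -153.9], [1.6, -173.0], [5.9, -175.1], [11.2, -175.2], [16.5, -175.2], [21.9, -175.3], [27.2, -175.3], [32.6, -175.4], [37.9, -175.4], [43.3, -175.5]]
```

```bash
python3 -m crank '{"offset":[[0,0,-0.015],[0,0,-0.015],[0.035,0,0],[0.04,0,0],[0.036,0,0],[0,0.03,0],[0,0.03,0],[0,0.025,0],[0,0,0],[0,0,0]],"angular":[[0,0,0],[0,0,0],[0,0,0],[0,0,0],[0,0,0],[0,0,0],[0,0,0],[0,0,0],[0,0,0],[0,0,0]],"claw":[0,0,0,0,0,0,0,0,0,0]}' >/dev/null
python3 go2.py -204.5 -75.5 46.7
```

```text
t 11.05 z 0.068 exy [-205.3  -77. ] yaw err 0.04 w 0.012 F eraser [ 0.4 -1.1] -1.2
offset [-0.0008  0.0015  0.0213]
```

```bash
python3 -m crank '{"offset":[[0,0.001,0.008],[0,0,0.007],[0,0,0.004],[0,0,0.0023],[0,0,0],[0,0,0]],"angular":[[0,0,0],[0,0,0],[0,0,0],[0,0,0],[0,0,0],[0,0,0]],"claw":[0,0,0,0,0,0]}' >/dev/null
python3 go2.py; python3 snap.py top7
python3 -m crank '{"offset":[[-0.003,0,0],[-0.003,0,0],[-0.003,0,0],[-0.003,0,0],[-0.002,0,0],[0,0,0]],"angular":[[0,0,0],[0,0,0],[0,0,0],[0,0,0],[0,0,0],[0,0,0]],"claw":[0,0,0,0,0,0]}' >/dev/null
python3 go2.py; python3 snap.py top8
```

```text
t 11.65 z 0.0473 exy [-205.1  -75.1] yaw err 0.02 w 0.0124 F eraser [1.1 0.6] -0.4
drive (er. frame, top cam) (array([-53.8, -58.3]), array([87.7, 47.9]), 0.21)
t 12.3 z 0.0473 exy [-190.8  -75. ] yaw err -0.01 w 0.0125 F eraser [-1.1  0.3] -0.8
drive (er. frame, top cam) (array([-48.5, -57.8]), array([87.8, 47.9]), 1.31)
```

```bash
python3 -m crank '{"offset":[[-0.0005,0.003,0],[-0.0005,0.003,0],[-0.0005,0.003,0],[-0.0005,0.003,0],[-0.0005,0.003,0],[-0.0005,0.003,0],[-0.0005,0.003,0],[-0.0005,0.003,0],[0,0,0]],"angular":[[0,0,0],[0,0,0],[0,0,0],[0,0,0],[0,0,0],[0,0,0],[0,0,0],[0,0,0],[0,0,0]],"claw":[0,0,0,0,0,0,0,0,0]}' >/dev/null
python3 go2.py; python3 snap.py top9
```

```text
t 13.25 z 0.0474 exy [-187.   -50.3] yaw err 0.04 w 0.0123 F eraser [0.5 0.4] -1.7
drive (er. frame, top cam) (array([-44.6, -39.7]), array([48.1, 87.7]), 89.94)
```

```bash
python3 -m crank '{"offset":[[-0.0005,0.0025,0],[-0.0005,0.0025,0],[-0.0005,0.0025,0],[-0.0005,0.0015,0],[0,0,0]],"angular":[[0,0,0],[0,0,0],[0,0,0],[0,0,0],[0,0,0]],"claw":[0,0,0,0,0]}' >/dev/null
python3 go2.py; for i in 1 2; do python3 -m crank '{"offset":[[0,0.001,0],[0,0.001,0],[0,0,0]],"angular":[[0,0,0],[0,0,0],[0,0,0]],"claw":[0,0,0]}' >/dev/null;  python3 go2.py; done; python3 snap.py top10
```

```text
t 13.8 z 0.0473 exy [-185.   -41.6] yaw err 0.03 w 0.0126 F eraser [ 0.  -1.2] -0.8
t 14.1 z 0.0473 exy [-185.2  -39.9] yaw err 0.03 w 0.0123 F eraser [-0.7  0.1] -1.8
t 14.4 z 0.0473 exy [-185.2  -37.8] yaw err 0.03 w 0.0125 F eraser [-0.7 -0.9] -1.3
drive (er. frame, top cam) (array([-42.7, -27.3]), array([48. , 87.6]), 89.47)
```

```bash
for i in 1 2 3; do python3 -m crank '{"offset":[[0,0.001,0],[0,0,0]],"angular":[[0,0,0],[0,0,0]],"claw":[0,0]}' >/dev/null;  python3 go2.py; done; python3 snap.py top11
```

```text
t 14.65 z 0.0472 exy [-185.1  -37.2] yaw err 0.01 w 0.0123 F eraser [ 0.1 -1.7] -1.2
t 14.85 z 0.0471 exy [-185.1  -36.7] yaw err -0.01 w 0.0123 F eraser [ 0.3 -2.9] -1.5
t 15.05 z 0.047 exy [-185.2  -36.1] yaw err -0.01 w 0.0125 F eraser [-0.3 -4. ] -0.8
drive (er. frame, top cam) (array([-42.6, -27.2]), array([48.1, 87.8]), 89.38)
```

```bash
for i in 1 2; do python3 -m crank '{"offset":[[-0.004,0,0],[-0.004,0,0],[-0.004,0,0],[-0.004,0,0],[-0.004,0,0],[0,0,0]],"angular":[[0,0,0],[0,0,0],[0,0,0],[0,0,0],[0,0,0],[0,0,0]],"claw":[0,0,0,0,0,0]}' >/dev/null;  python3 go2.py; python3 snap.py top12_$i; done
```

```text
t 15.7 z 0.0471 exy [-167.   -36.2] yaw err 0.06 w 0.0122 F eraser [-5.1 -5.8] 2.4
drive (er. frame, top cam) (array([-24.6, -27.1]), array([47.8, 87.4]), 89.64)
t 16.35 z 0.0471 exy [-147.   -36.2] yaw err 0.05 w 0.0125 F eraser [-4.2 -4.7] 2.2
drive (er. frame, top cam) (array([ -4.8, -27.2]), array([48. , 87.6]), 89.88)
```

```bash
for i in 1 2 3; do python3 -m crank '{"offset":[[-0.004,0,0],[-0.004,0,0],[-0.004,0,0],[-0.004,0,0],[-0.004,0,0],[0,0,0]],"angular":[[0,0,0],[0,0,0],[0,0,0],[0,0,0],[0,0,0],[0,0,0]],"claw":[0,0,0,0,0,0]}' >/dev/null;  python3 go2.py; done; python3 snap.py top13
```

```text
t 17.0 z 0.0471 exy [-127.1  -36.2] yaw err 0.05 w 0.0128 F eraser [-5.3 -5.1] 2.6
t 17.6 z 0.047 exy [-107.1  -36.2] yaw err 0.05 w 0.0127 F eraser [-4.8 -5. ] 3.7
t 18.2 z 0.047 exy [-87.1 -36.2] yaw err 0.05 w 0.0125 F eraser [-4.7 -5.9] 3.6
drive (er. frame, top cam) (array([ 27.3, -26.5]), array([31.1, 46. ]), 0.95)
```

```bash
python3 -m crank '{"offset":[[-0.004,0,0],[-0.004,0,0],[-0.004,0,0],[-0.004,0,0],[0,0,0]],"angular":[[0,0,0],[0,0,0],[0,0,0],[0,0,0],[0,0,0]],"claw":[0,0,0,0,0]}' >/dev/null;  python3 go2.py; python3 snap.py top14
python3 - <<'E'
from h import *
from workcell import viewer
im=cv2.imread('pics/top14.png'); c=viewer.camera_info('top'); big=cv2.resize(im,None,fx=4,fy=4,interpolation=cv2.INTER_CUBIC)
hsv=cv2.cvtColor(big,40).astype(int); F=np.load('frame.npz')
f=lambda m,z:(plane(c,(np.argwhere(m)[:,::-1]+.5)/4-.5,z)-F['O'])@np.c_[F['u'],F['n']]*1000
b=(hsv[...,0]>95)&(hsv[...,0]<130)&(hsv[...,1]>80); Q=f(b,.017); k=(Q[:,0]>95)&(Q[:,0]<140)&(Q[:,1]>-60)&(Q[:,1]<5); Q=Q[k]
print('lead blue',len(Q), [ (y,Q[(abs(Q[:,1]-y)<2),0].max().round(1)) for y in (-45,-35,-25,-15,-8) if (abs(Q[:,1]-y)<2).any()], Q[:,1].min() if len(Q) else 0)
y=(hsv[...,0]>22)&(hsv[...,0]<35)&(hsv[...,1]>60); P=f(y,.006); P=P[(P[:,0]>105)&(P[:,0]<139)&(P[:,1]>-90)&(P[:,1]<0)]; print('yellow',len(P),np.median(P,0))
E
```

```text
t 18.75 z 0.047 exy [-71.2 -36.2] yaw err 0.04 w 0.0123 F eraser [-6.1 -6.1] 3.2
drive (er. frame, top cam) (array([ 35.3, -26.3]), array([15.3, 45.5]), 0.54)
lead blue 453 [(-45, np.float64(114.1)), (-35, np.float64(114.1)), (-25, np.float64(114.2)), (-15, np.float64(114.0)), (-8, np.float64(113.5))] -49.07067349749254
yellow 557 [119.77324962 -33.37091337]
```

```bash
python3 -m crank '{"offset":[[-0.002,0,0],[-0.002,0,0],[0,0,0],[0.001,-0.001,0],[0.001,-0.001,0],[0.002,-0.002,0],[0.004,0,0],[0.008,0,0],[0.01,0,0],[0,0,0]],"angular":[[0,0,0],[0,0,0],[0,0,0],[0,0,0],[0,0,0],[0,0,0],[0,0,0],[0,0,0],[0,0,0],[0,0,0]],"claw":[0,0,0,0,0,0,0,0,0,0]}' >/dev/null;  python3 go2.py; python3 snap.py top15
cat > fin.py <<'E'
import sys
from h import *
from workcell import viewer
im=cv2.imread(f'pics/{sys.argv[1]}.png'); c=viewer.camera_info('top'); big=cv2.resize(im,None,fx=4,fy=4,interpolation=cv2.INTER_CUBIC)
hsv=cv2.cvtColor(big,40).astype(int); F=np.load('frame.npz')
b=(hsv[...,0]>95)&(hsv[...,0]<130)&(hsv[...,1]>80); Q=(plane(c,(np.argwhere(b)[:,::-1]+.5)/4-.5,.017)-F['O'])@np.c_[F['u'],F['n']]*1000
Q=Q[(Q[:,0]>10)&(Q[:,0]<140)&(Q[:,1]>-60)&(Q[:,1]<5)]; E=lambda s:[(y,round(float(s(Q[abs(Q[:,1]-y)<2,0])),1)) for y in (-40,-26,-12)]
print('lead',E(np.max),'trail',E(np.min),'y range front',np.percentile(Q[Q[:,0]>95,1],[1,99]),'rear',np.percentile(Q[Q[:,0]<50,1],[1,99]))
E
python3 fin.py top15
```

```text
t 19.8 z 0.0473 exy [-93.6 -38.4] yaw err 0.19 w 0.0126 F eraser [-0.9 -0.6] -1.1
drive (er. frame, top cam) (array([ 36.9, -26.5]), array([12.2, 45.5]), 0.54)
lead [(-40, 117.7), (-26, 118.3), (-12, 117.3)] trail [(-40, 30.9), (-26, 31.4), (-12, 31.4)] y range front [-49.65411473  -4.98342214] rear [-48.69385864  -4.34505089]
```

```bash
python3 -m crank '{"offset":[[0.02,0,0],[0.03,0,0],[0,0,-0.015],[0,0,-0.015],[0,-0.04,0],[0,-0.04,0],[-0.03,-0.04,0],[-0.04,0,0],[0,0,0],[0,0,0]],"angular":[[0,0,0],[0,0,0],[0,0,0],[0,0,0],[0,0,0],[0,0,0],[0,0,0],[0,0,0],[0,0,0],[0,0,0]],"claw":[0,0,0,0,0,0,0,0,0,0]}' >/dev/null;  python3 go2.py -75 -160 39
```

```text
t 20.85 z 0.0777 exy [ -69.7 -158.6] yaw err -0.12 w 0.0123 F eraser [-0.  -0.2] -0.9
offset [ 0.0053 -0.0015  0.0387]
```

```bash
python3 -m crank '{"offset":[[0,0,0.012],[0,0,0.012],[0,0,0.008],[0,0,0.004],[0,0,0.002],[0,0,0.001],[0,0,0],[0,0,0]],"angular":[[0,0,0],[0,0,0],[0,0,0],[0,0,0],[0,0,0],[0,0,0],[0,0,0],[0,0,0]],"claw":[0,0,0,0,0,0,0,0]}' >/dev/null;  python3 go2.py
python3 -m crank '{"offset":[[0,0,0],[0,0,0],[0,0,0],[0,0,0],[0,0,0],[0,0,0],[0,0,-0.02],[0,0,-0.04],[0,0,-0.04],[0,0,0]],"angular":[[0,0,0],[0,0,0],[0,0,0],[0,0,0],[0,0,0],[0,0,0],[0,0,0],[0,0,0],[0,0,0],[0,0,0]],"claw":[0.7,0.7,0.7,0.7,0.7,0.7,0.7,0.7,0.7,0.7]}'|head -6; python3 snap.py top16; python3 fin.py top16
```

```text
t 21.65 z 0.0387 exy [ -71.4 -158.6] yaw err 0.05 w 0.0129 F eraser [-2.2 -0.3] 4.2
time: 22.65
position: [0.4094, -0.1007, 0.1428]
tcp_rot: [[-0.421, 0.907, 0.009], [0.907, 0.421, -0.001], [-0.004, 0.008, -1.0]]
wrist_force: [1.3, -0.9, -0.4]
gripper_width: 0.0599
finger_force: 0.0
drive (er. frame, top cam) (array([ 36.6, -27.5]), array([12.7, 47.4]), 0.53)
lead [(-40, 118.0), (-26, 118.3), (-12, 117.6)] trail [(-40, 30.4), (-26, 31.1), (-12, 31.4)] y range front [-50.16411661  -4.98672604] rear [-50.06956872  -4.34309181]
```

View pics/top16.png

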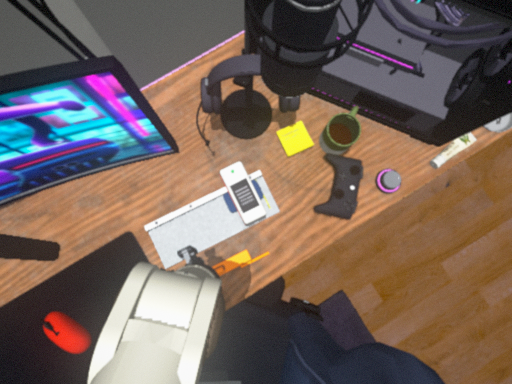

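The drive is under the head at the line, around (238,208). The stick is released on the desk at (235,262), and the bystanders are where they started.

```bash
python3 -c "
from workcell import job_done
print(job_done())"
```

```text
the job is handed in; nothing more can be done
None
```

I handed the job in at about 23 s of the 64 s: the top camera puts the drive against the fence under the head, leading end within about 2 mm of the yellow line, and the stick is back on the desk off the bed. The first push slid over the top of the drive without moving it, so I re-gripped the stick and pushed again. No verdict came back.

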